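# Run a fingertip round the horseshoe rack to shut its row of lids

## Task

Shut the seven open lids of the horseshoe-shaped rack by running your closed fingertips lightly along the row, one lid after another round the arch, starting at the end where the lids fold down ahead of the finger, until every lid lies flat. Do not press hard, lift or shove the rack; leave the specimen cup inside the arch and the other things where they are, and the lids of the straight rack open. Finish with the hand clear.

Things in the scene. Friction and masses are not known exactly. Their poses are not given: they have to be found in the camera images.
- curved_rack: White loose horseshoe rack, 0.9 kg; deck 40 mm high, 42 mm wide, mid-line a half circle of radius 110 mm. Origin on the worktop at the circle's centre; x to the arch's crest (open side at -x), z up. Seven wells on the mid-line at -72, -48, -24, 0, 24, 48, 72 degrees about z (0 = +x, positive to +y); deck ends at +-91 degrees. One grey lid per well.
- lid_1 (a joint): Angle (rad), first lid of the horseshoe rack from its -y end (well at -72 degrees): 0 = shut, 1.57 = upright, stops at 1.8; starts at 1.0 to 1.5. Every lid is 34 mm long along the arc, 26 wide, 3 thick, hinged 17 mm before its well's centre (towards the -y end), 43 mm up; it falls towards the +y end. Shut, its top is 45 mm above the worktop. Light hinge friction holds it at any angle.
- lid_2 (a joint): Angle (rad), second lid of the horseshoe rack from its -y end (well at -48 degrees): 0 = shut, 1.57 = upright, stops at 1.8; starts at 1.0 to 1.5.
- lid_3 (a joint): Angle (rad), third lid of the horseshoe rack from its -y end (well at -24 degrees): 0 = shut, 1.57 = upright, stops at 1.8; starts at 1.0 to 1.5.
- lid_4 (a joint): Angle (rad), fourth lid of the horseshoe rack from its -y end (well at 0 degrees): 0 = shut, 1.57 = upright, stops at 1.8; starts at 1.0 to 1.5.
- lid_5 (a joint): Angle (rad), fifth lid of the horseshoe rack from its -y end (well at 24 degrees): 0 = shut, 1.57 = upright, stops at 1.8; starts at 1.0 to 1.5.
- lid_6 (a joint): Angle (rad), sixth lid of the horseshoe rack from its -y end (well at 48 degrees): 0 = shut, 1.57 = upright, stops at 1.8; starts at 1.0 to 1.5.
- lid_7 (a joint): Angle (rad), seventh lid of the horseshoe rack from its -y end (well at 72 degrees): 0 = shut, 1.57 = upright, stops at 1.8; starts at 1.0 to 1.5.
- straight_rack: Straight white plastic rack, 156 x 48 mm, deck 40 mm high, 0.7 kg, with three lids of the same kind standing open, up to 79 mm above the worktop; it stands to one side of the horseshoe rack. Origin: underside centre; x along its length, z up. Not part of the job: its lids stay open.
- spare_lid_1 (a joint): Angle (rad) of lid 1 of the straight rack: 0 = shut, starts between 1.0 and 1.5 (open) and must stay open.
- spare_lid_2 (a joint): Angle (rad) of lid 2 of the straight rack: 0 = shut, starts between 1.0 and 1.5 (open) and must stay open.
- spare_lid_3 (a joint): Angle (rad) of lid 3 of the straight rack: 0 = shut, starts between 1.0 and 1.5 (open) and must stay open.
- cup_center (a point): Centre (half-way up) of the specimen cup with a screw lid, 53 mm across and 59 mm high, that stands inside the horseshoe on the worktop; to be left standing.
- brown_bottle: Brown reagent bottle, 48 mm across, 95 mm high, standing on the other side of the horseshoe from the straight rack. Bystander. Origin: middle of its underside.
- bench_timer: Bench timer, 62 x 62 x 22 mm, near the front right of the horseshoe. Bystander. Origin: middle of its underside.
- loose_tube: Capped sample tube lying to the front left of the horseshoe, 88 x 16 x 16 mm. Bystander. Origin: middle of its underside.
There are look-alikes about, which are no part of the job. Of the things that look like the part that bears cup_center, the larger one is meant.

How it is judged:
By the outcome, as a careful person would: the job done as asked, in the order asked, and still so for the second after the job is handed in, with the robot touching nothing.
It also fails if it takes over 51 s, if anything falls off the work surface, if the arm or the gripper's body presses on something with over 40 N, if the wrist force passes 120 N, or if a joint passes its speed limit or range.

## Robot

A 6-joint arm with a two-finger parallel gripper is mounted at the origin on a cart in front of the work surface, level with it; the furniture and walls round the work are solid. World frame = base frame: x ahead of the robot, y to its left, z up, the work surface at z = 0. Lengths are in mm, angles in rad, forces in N, time in s.
With the tool pointing down it reaches from about 350 to 975 mm from the base axis. Payload 7.1 kg.
Tool frame: the origin (TCP) lies between the finger pads; the fingertips stand 19 mm ahead of it and the grasp point (between the pads) is the TCP (ctrl.tcp_to_tips is the distance from the TCP to the fingertips, in mm); z points along the fingers, y is the line along which they close (so a half turn about z gives the same grasp; the last joint's range is limited). The gripper opens to 88 mm and grips with 3 to 60 N. Pads are 20 mm wide; open, the fingers measure 115 mm over their backs; the gripper's body (75 mm by 178 mm) begins 61 mm behind the grasp point.
Start: joints at [1.12, 0.423, 1.63, -0, 1.089, -0.019], TCP at [261.534, 567.631, 241.675] pointing down, gripper open.
Joint ranges: [-3, 3], [-0.9, 2.11], [0.09, 2.58], [-1.31, 4.45], [0.11, 2.69], [-2.54, 2.54]. Speed limits (rad/s): [2.39, 2.39, 3.01, 3.14, 3.14, 3.14].

## Interface

Orientations are given as a rotation vector (axis times angle).
In Python, from workcell import status, optics, ctrl gives the robot as it stands. The module is installed in compiled form; this text tells all that it offers.
- The arm moves only by the shell command python3 -m inch 'ROWS'. ROWS is JSON, a list that holds one entry, the list of rows, each a list of 7 numbers: the shift along the tool's x, y, z in mm, then the turn, a rotation vector about the tool's x, y, z in rad, then the opening in per cent of the stroke, from 0 (shut) to 100 (fully open). A call has 1 to 20 rows; each row is the pose to reach, as a shift and turn from the pose commanded when the call began, along the tool's axes at that moment; what a row does not reach only later rows make up. A row lasts 1/10 s, in which the tool goes at most 50 mm and 8.59 degrees, less where a joint would pass 70% of its speed; a pose out of reach is approached as far as the arm can. A call with a gripper value outside its range is refused whole. The fingers move at their own pace and stop on an object; the grip force is fixed at half the most. Time passes only in rows, so rows that repeat a pose let the fingers close. It gives the time, the measured TCP pose, the force, the opening and the grip force at its end, in the units of the state.
- status.get_obs(): the state, without advancing time (a new reading comes with each control period).
- optics.get_image(name): name is "side" or "top" or "wrist"; returns a dict with "frame" (384x512x3 uint8, red, green, blue), "fx", "fy", "cx", "cy" (pixels), "rvec" (rotation vector, rad) and "tvec" (3), from world to camera coordinates, as OpenCV has them; the wrist camera has in their place "hand_eye" (4x4, takes a point from camera to tool coordinates, whose origin is the TCP and whose axes are the flange's). Camera axes: x right, y down, z forward; pixel columns grow to the right and rows downward; lengths in mm; the calibration is good to about 2 mm. A picture is of the moment at which its call begins: read the wrist's pose just before it. There is no depth.
- ctrl.close_job(): hands the job in; it is judged then, once.
The state is a dict: "t": time; "qpos": joint angles; "qvel": joint speeds; "joint_torque": joint torques, N m; "ee_pos": TCP position; "orientation": TCP orientation; "ft_force": force on the tool from outside, world axes, zero at the start; "moment": the same for the moment, N m; "width": finger opening in mm; "grasp_force": force on a finger pad.
Only numpy, scipy, OpenCV 4.12 (cv2) and the standard library are available. Lean on these libraries where they do the work, as an engineer would, in place of code of your own. Each camera call takes 0.05 s, during which the arm holds its last target. There are 200 camera calls.

## Working session

There is one attempt and no reset: what is moved stays moved. The work goes in short steps, Python scripts to look and compute and a shell command to move; the robot and the scene stay as the last step left them, time stands still between calls to the robot, and variables do not carry over. Pictures are saved under pics/ and viewed, at most 10 in all, crops included, and the job is handed in when it is done.

```bash
mkdir -p pics
python3 - <<'E'
from workcell import status, optics, ctrl
import cv2,numpy as np
o=status.get_obs();print(o['t'],o['ee_pos'],o['orientation'],o['width'],ctrl.tcp_to_tips)
for n in ['top','side']:
    d=optics.get_image(n);cv2.imwrite(f'pics/{n}0.png',d['frame'][:,:,::-1])
    np.savez(f'{n}0.npz',**d);print(n,d['fx'],d['fy'],d['cx'],d['cy'],d['rvec'],d['tvec'])
    R=cv2.Rodrigues(np.array(d['rvec']))[0];print(-R.T@d['tvec'])
E
```

```text
0.0 [261.30851202 567.1901232  240.93211892] [-6.72903801e-01 -3.06832881e+00  2.28785297e-03] 88.0544851350446 19.0
top 374.1082915481746 374.1082915481746 251.58155684489688 194.88963215256695 [ 2.18568759 -2.13531803  0.13786607] [ -22.50195339  511.08509052 1168.10783568]
[ 365.03116782   -6.16957525 1221.84467355]
side 396.21819082649193 396.21819082649193 250.73023803351435 192.18321684156453 [ 2.26209537 -0.58796248  0.25463786] [-471.9845541   205.64512009  815.19992627]
[ 191.13137804 -626.85611868  707.19902242]
```

View pics/top0.png

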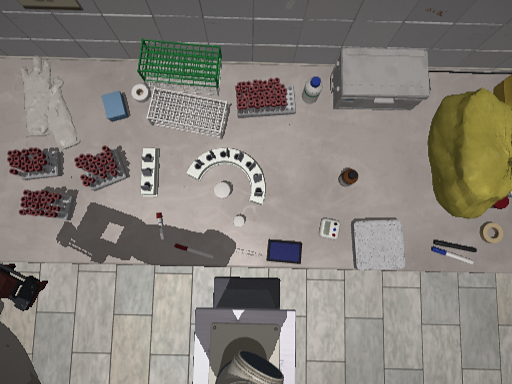

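View pics/side0.png

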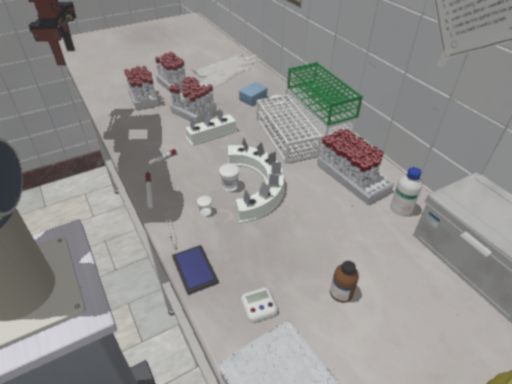

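The top view shows the horseshoe centred near (222,188), with its ends at (193,170) and (258,197). Two cups look alike: a large one at (223,189) inside the arch and a small one at (239,220) outside it. The larger one inside the arch is the specimen cup. The straight rack is at (149,172). I'll measure the rack and confirm in a crop.

```bash
cat > h.py <<'E'
import numpy as np,cv2
from scipy.optimize import least_squares
def ray(d,uv):
    R=cv2.Rodrigues(np.array(d['rvec'],float))[0];C=-R.T@d['tvec']
    uv=np.atleast_2d(uv).astype(float)
    v=np.c_[(uv[:,0]-d['cx'])/d['fx'],(uv[:,1]-d['cy'])/d['fy'],np.ones(len(uv))]@R
    return C,v
def onplane(d,uv,z):
    C,v=ray(d,uv);return C+v*((z-C[2])/v[:,2])[:,None]
E
python3 - <<'E'
from h import *
d=dict(np.load('top0.npz'));f=d['frame']
hsv=cv2.cvtColor(f,cv2.COLOR_RGB2HSV)
print(hsv[160,192],hsv[185,225],hsv[185,180],hsv[170,255])
m=((f.min(2)>195)).astype(np.uint8)
n,l,s,c=cv2.connectedComponentsWithStats(m)
for i in range(1,n):
    if s[i,4]>25 and 90<c[i][0]<350 and 130<c[i][1]<260: print(i,s[i],c[i],onplane(d,c[i],40)[0].round())
cr=f[135:235,130:275];cv2.imwrite('pics/crop0.png',cv2.resize(np.hstack([cr,cv2.cvtColor(m[135:235,130:275]*255,cv2.COLOR_GRAY2RGB)])[:,:,::-1],None,fx=2.7,fy=2.7,interpolation=2))
E
```

```text
[ 10  22 174] [ 19  10 199] [ 11  24 172] [ 39   8 226]
143 [142 149  13  19 139] [148.38129496 157.98561151] [622. 324.  40.]
144 [187 148  78  56 774] [230.87596899 169.22609819] [592.  58.  40.]
152 [141 170  13  24 130] [147.56153846 182.67692308] [542. 322.  40.]
159 [214 188  16  10 106] [221.        192.0754717] [517.  87.  40.]
162 [234 219  10   7  55] [238.16363636 222.09090909] [423.  30.  40.]
165 [327 223  10  15  50] [331.26 230.28] [ 404. -264.   40.]
```

View pics/crop0.png

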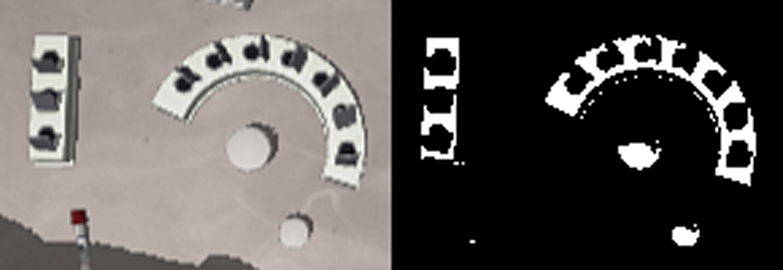

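The crop shows the arch of seven lids round the large cup at about (223,189), with the small look-alike at (239,220). Next I fit the rack frame.

```bash
cat >> h.py <<'E'
def fitrack(P,c0):
    # P: deck mask points (mm, xy). robust: extreme radii per angle about centre
    def edges(c):
        a=np.arctan2(*(P-c).T[::-1]);r=np.hypot(*(P-c).T)
        b=np.floor(a/np.radians(3)).astype(int)
        out=[];inn=[]
        for k in np.unique(b):
            i=np.where(b==k)[0]
            out.append(i[r[i].argmax()]);inn.append(i[r[i].argmin()])
        return out,inn
    c=np.array(c0,float)
    for _ in range(8):
        o,n=edges(c)
        q=np.r_[P[o],P[n]];R=np.r_[np.full(len(o),131.),np.full(len(n),89.)]
        s=least_squares(lambda x:np.hypot(*(q-x[:2]).T)-R,c,loss='soft_l1',f_scale=2);c=s.x
    a=np.unwrap(np.sort(np.arctan2(*(P-c).T[::-1])));
    r=np.hypot(*(P-c).T)
    return c,np.degrees(a),np.median(abs(s.fun)),r
E
python3 - <<'E'
from h import *
d=dict(np.load('top0.npz'));f=d['frame']
m=(f.min(2)>195).astype(np.uint8)
n,l,s,c=cv2.connectedComponentsWithStats(m)
v,u=np.where(l==144)
P=onplane(d,np.c_[u,v],40)[:,:2]
c,a,e,r=fitrack(P[:],[530,85])
k=(r>85)&(r<136)
ang=np.sort(np.degrees(np.arctan2(*(P[k]-c).T[::-1])))
print(c,e,ang[[0,3,8,-9,-4,-1]],np.percentile(r,[1,5,95,99]))
th=(np.percentile(ang,.5)+np.percentile(ang,99.5))/2;print('theta',th)
for dd in (-91,-72,-48,-24,0,24,48,72,91):
    t=np.radians(th+dd);print(dd,(c+110*np.array([np.cos(t),np.sin(t)])).round())
E
```

```text
[531.48889411  79.77619502] 2.489163927689752 [-111.87019553 -111.03277232 -110.40607271   68.36998671   69.24419759
   69.97463192] [ 90.2495065   91.56268278 128.82507966 130.12244465]
theta -20.879042786770533
-91 [490. -22.]
-72 [526. -30.]
-48 [571. -23.]
-24 [609.   2.]
0 [634.  41.]
24 [641.  86.]
48 [629. 130.]
72 [601. 165.]
91 [569. 183.]
```

```bash
cat >> h.py <<'E'
def shift(T,yaw=None):
    from workcell import status
    o=status.get_obs();R=cv2.Rodrigues(np.array(o['orientation'],float))[0]
    print('t',o['t'],'p',o['ee_pos'].round(1),'F',o['ft_force'].round(1),'q',o['qpos'].round(2),'w',round(o['width'],1))
    print('R',R.round(3).tolist())
    for t in np.atleast_2d(T): print(t.round(1),(R.T@(t-o['ee_pos'])).round(1))
E
python3 - <<'E'
from h import *
shift(np.array([540,80,330]))
from workcell import optics
d=optics.get_image('wrist');print(d['hand_eye'],d['fx'],d['cx'],d['cy'])
E
```

```text
t 0.1 p [261.3 567.2 241. ] F [-0.4 -0.1  0.5] q [ 1.12  0.42  1.63 -0.    1.09 -0.02] w 87.9
R [[-0.908, 0.418, -0.001], [0.418, 0.908, -0.001], [-0.0, -0.001, -1.0]]
[540  80 330] [-457.  -326.   -88.6]
[[ 3.72556827e-04 -9.62501562e-01 -2.71275883e-01  7.39212559e+01]
 [ 9.99999916e-01  3.12912449e-04  2.63119869e-04 -1.90759839e-01]
 [-1.68367684e-04 -2.71275958e-01  9.62501598e-01 -1.43934387e+02]
 [ 0.00000000e+00  0.00000000e+00  0.00000000e+00  1.00000000e+00]] 339.86002376605944 256.31050453153483 190.74545041980525
```

```bash
python3 -m inch '[[[-43,-33,0,0,0,-0.07,0],[-86,-66,0,0,0,-0.14,0],[-129,-99,0,0,0,-0.21,0],[-172,-132,0,0,0,-0.28,0],[-215,-165,0,0,0,-0.35,0],[-258,-198,5,0,0,-0.431,0],[-301,-231,10,0,0,-0.431,0],[-344,-264,15,0,0,-0.431,0],[-387,-297,20,0,0,-0.431,0],[-410,-315,30,0,0,-0.431,0],[-426,-329,40,0,0,-0.431,0],[-426,-329,40,0,0,-0.431,0],[-426,-329,40,0,0,-0.431,0],[-426,-329,40,0,0,-0.431,0],[-426,-329,40,0,0,-0.431,0],[-426,-329,40,0,0,-0.431,0]]]'
python3 - <<'E'
from h import *
from workcell import optics,status
shift(np.array([540,80,200]))
o=status.get_obs();d=optics.get_image('wrist')
R=cv2.Rodrigues(np.array(o['orientation'],float))[0];H=np.eye(4);H[:3,:3]=R;H[:3,3]=o['ee_pos']
W=np.linalg.inv(H@np.array(d['hand_eye']));d.pop('hand_eye');d['rvec']=cv2.Rodrigues(W[:3,:3])[0].ravel();d['tvec']=W[:3,3]
np.savez('w1.npz',**d);cv2.imwrite('pics/w1.png',d['frame'][:,:,::-1])
E
```

```text
t: 1.75
ee_pos: [510.5, 91.6, 202.1]
orientation: [-0.002, 3.141, 0.0]
ft_force: [0.6, 0.0, -0.9]
width: 0.3
grasp_force: 0.0
t 1.75 p [510.5  91.6 202.1] F [ 0.6  0.  -0.9] q [ 0.15  0.32  1.9   0.    0.92 -1.42] w 0.3
R [[-1.0, -0.001, 0.001], [-0.001, 1.0, 0.0], [-0.001, 0.0, -1.0]]
[540  80 200] [-29.5 -11.7   2.1]
```

View pics/w1.png

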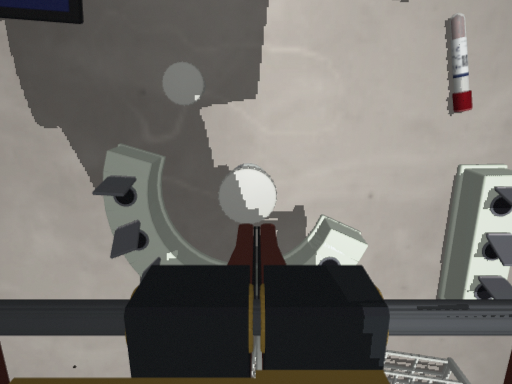

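The wrist view shows the -y end of the rack at about (118..163,150) and the +y end at about (325..366,230). The gripper hides the crest and the cup is at (248,195). I'll overlay the fitted deck outline as a check.

Run:
```python
from h import *
d=dict(np.load('w1.npz'));c=np.array([531.5,79.8]);th=-20.9
K=np.array([[d['fx'],0,d['cx']],[0,d['fy'],d['cy']],[0,0,1]])
S=4;im=cv2.resize(d['frame'][130:300,90:380],None,fx=2.75,fy=2.75,interpolation=2)[:,:,::-1].copy()
def pr(P): return cv2.projectPoints(np.array(P,float),d['rvec'],d['tvec'],K,None)[0][:,0]
for r,z,col in((89,40,(0,0,255)),(131,40,(0,0,255))):
    t=np.radians(th+np.linspace(-91,91,60));q=pr(np.c_[c[0]+r*np.cos(t),c[1]+r*np.sin(t),t*0+z])
    cv2.polylines(im,[((q-[90,130]+.5)*2.75).astype(int)],False,col,1)
for s in(-91,91):
    t=np.radians(th+s);q=pr([[c[0]+r*np.cos(t),c[1]+r*np.sin(t),40] for r in(89,131)]);print(q)
    cv2.polylines(im,[((q-[90,130]+.5)*2.75).astype(int)],False,(255,0,0),1)
cv2.imwrite('pics/w1o.png',im)
```

```text
[[153.46362091 164.79833328]
 [108.90826647 147.68559428]]
[[330.78998429 229.60845183]
 [370.27089979 243.27321763]]
```

View pics/w1o.png

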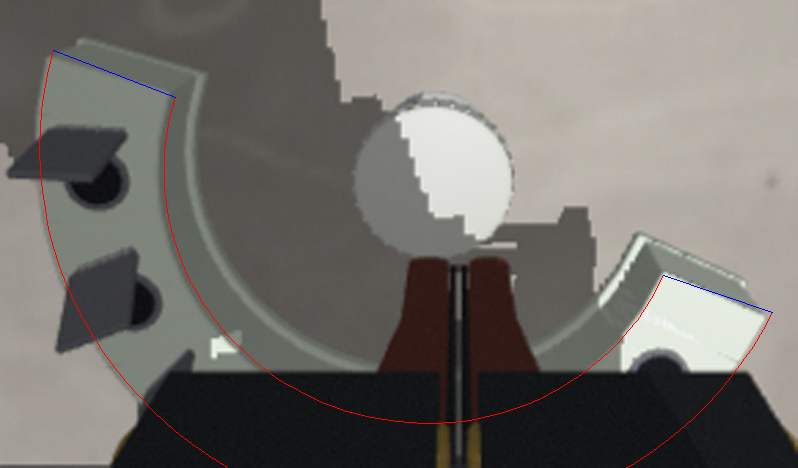

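The outline matches the deck, including both ends, to within about 2 mm. So the fit holds: centre (531.5,79.8), axis at -20.9°, top of deck at 40 mm. Next I work out the waypoints. The tool axes are now (-X, +Y, -Z).

Run:
```python
from h import *
c=np.array([531.5,79.8]);th=-20.9
def P(a,z): t=np.radians(th+a);return np.array([c[0]+110*np.cos(t),c[1]+110*np.sin(t),z+19])
S=np.array([-1,1,-1])
shift([P(-92,100),P(-90,62)])
off=[-12,-9,-6,-3,0,3,3,6,9];z=[58,55,52,49,47,45.5,45.5,52,60]
for k in range(7):
    w=-72+24*k;A=P(w-15,60);print('lid',k+1,A.round(1),[[float(x) for x in np.round(S*(P(w+o,h)-A)*2)/2] for o,h in zip(off,z)])
```

```text
t 1.8 p [510.6  91.5 202. ] F [-0.1  0.7  0.6] q [ 0.15  0.32  1.9   0.    0.92 -1.42] w 0.5
R [[-1.0, -0.001, 0.001], [-0.001, 1.0, 0.0], [-0.001, 0.0, -1.0]]
[488.7 -21.5 119. ] [  22. -113.   83.]
[492.3 -23.   81. ] [  18.5 -114.5  121. ]
lid 1 [497.7 -24.9  79. ] [[-5.5, -1.5, 2.0], [-11.0, -3.0, 5.0], [-17.0, -4.0, 8.0], [-22.5, -4.5, 11.0], [-28.0, -5.0, 13.0], [-34.0, -5.5, 14.5], [-34.0, -5.5, 14.5], [-40.0, -5.0, 8.0], [-45.5, -4.5, -0.0]]
lid 2 [543.2 -29.6  79. ] [[-5.5, 1.0, 2.0], [-11.5, 2.0, 5.0], [-17.0, 3.0, 8.0], [-22.5, 5.0, 11.0], [-28.0, 7.0, 13.0], [-33.0, 9.0, 14.5], [-33.0, 9.0, 14.5], [-38.5, 11.5, 8.0], [-43.5, 14.0, -0.0]]
lid 3 [586.7 -15.4  79. ] [[-5.0, 3.0, 2.0], [-9.5, 6.5, 5.0], [-14.0, 10.0, 8.0], [-18.5, 13.5, 11.0], [-23.0, 17.5, 13.0], [-26.5, 21.5, 14.5], [-26.5, 21.5, 14.5], [-30.5, 26.0, 8.0], [-34.0, 30.5, -0.0]]
lid 4 [620.6  15.3  79. ] [[-3.5, 5.0, 2.0], [-6.5, 9.5, 5.0], [-9.0, 14.5, 8.0], [-11.5, 20.0, 11.0], [-13.5, 25.5, 13.0], [-15.5, 30.5, 14.5], [-15.5, 30.5, 14.5], [-17.0, 36.0, 8.0], [-18.5, 42.0, -0.0]]
lid 5 [639.1  57.1  79. ] [[-1.0, 5.5, 2.0], [-2.0, 11.5, 5.0], [-2.0, 17.0, 8.0], [-2.5, 23.0, 11.0], [-2.0, 28.5, 13.0], [-1.5, 34.5, 14.5], [-1.5, 34.5, 14.5], [-1.0, 40.0, 8.0], [0.0, 45.5, -0.0]]
lid 6 [639.1 102.9  79. ] [[1.5, 5.5, 2.0], [3.0, 11.0, 5.0], [5.0, 16.5, 8.0], [7.0, 22.0, 11.0], [9.5, 27.0, 13.0], [12.5, 32.0, 14.5], [12.5, 32.0, 14.5], [15.5, 37.0, 8.0], [18.5, 42.0, -0.0]]
lid 7 [620.4 144.6  79. ] [[3.5, 4.5, 2.0], [7.5, 9.0, 5.0], [11.0, 13.0, 8.0], [15.5, 17.0, 11.0], [20.0, 21.0, 13.0], [24.5, 24.5, 14.5], [24.5, 24.5, 14.5], [29.0, 27.5, 8.0], [34.0, 30.5, -0.0]]
```

```bash
python3 -m inch '[[[8,-40,10,0,0,0,0],[15,-80,20,0,0,0,0],[22,-113,40,0,0,0,0],[22,-113,80,0,0,0,0],[22,-113,105,0,0,0,0],[22,-113,121,0,0,0,0],[22,-113,121,0,0,0,0],[13,-116,123,0,0,0,0],[13,-116,123,0,0,0,0]]]'
python3 -m inch '[[[-5.5,-1.5,2,0,0,0,0],[-11,-3,5,0,0,0,0],[-17,-4,8,0,0,0,0],[-22.5,-4.5,11,0,0,0,0],[-28,-5,13,0,0,0,0],[-34,-5.5,14.5,0,0,0,0],[-34,-5.5,14.5,0,0,0,0]]]'
```

```text
t: 2.7
ee_pos: [500.0, -25.5, 79.8]
orientation: [0.0, 3.138, -0.0]
ft_force: [0.3, -0.6, 0.9]
width: 0.5
grasp_force: 0.0
t: 3.4
ee_pos: [529.9, -30.9, 64.3]
orientation: [-0.001, -3.136, -0.001]
ft_force: [-7.7, 0.2, 12.9]
width: 0.4
grasp_force: 6.5
```

The arm is pressing with about 13 N here, which is more than I want. I'll lift off and look.

```bash
python3 -m inch '[[[0,0,-5,0,0,0,0],[0,0,-40,0,0,0,0],[40,0,-80,0,0,0,0],[80,0,-110,0,0,0,0],[80,0,-110,0,0,0,0]]]'
cat >> h.py <<'E'
def wrist(name):
    from workcell import optics,status
    o=status.get_obs();d=optics.get_image('wrist')
    R=cv2.Rodrigues(np.array(o['orientation'],float))[0];H=np.eye(4);H[:3,:3]=R;H[:3,3]=o['ee_pos']
    W=np.linalg.inv(H@np.array(d['hand_eye']));d.pop('hand_eye');d['rvec']=cv2.Rodrigues(W[:3,:3])[0].ravel();d['tvec']=W[:3,3]
    K=np.array([[d['fx'],0,d['cx']],[0,d['fy'],d['cy']],[0,0,1]])
    im=cv2.resize(d['frame'],None,fx=1.5,fy=1.5)[:,:,::-1].copy();c=np.array([531.5,79.8]);th=-20.9
    for r in(89,131):
        t=np.radians(th+np.linspace(-91,91,60));q=cv2.projectPoints(np.c_[c[0]+r*np.cos(t),c[1]+r*np.sin(t),t*0+40],d['rvec'],d['tvec'],K,None)[0][:,0]
        cv2.polylines(im,[(q*1.5).astype(int)],False,(0,0,255),1)
    cv2.imwrite(f'pics/{name}.png',im)
E
python3 - <<'E'
from h import *
wrist('w2');shift(np.array([529.9,-30.9,66]))
E
```

```text
t: 3.9
ee_pos: [449.5, -30.9, 176.6]
orientation: [0.001, 3.14, -0.0]
ft_force: [0.2, 0.9, 0.0]
width: 0.5
grasp_force: 0.0
t 3.95 p [450.8 -30.9 176.2] F [ 0.9 -0.2  0.5] q [-0.09  0.27  2.05 -0.    0.81 -1.66] w 0.7
R [[-1.0, 0.001, 0.003], [0.001, 1.0, -0.0], [-0.003, -0.0, -1.0]]
[529.9 -30.9  66. ] [-78.8   0.2 110.5]
```

View pics/w2.png

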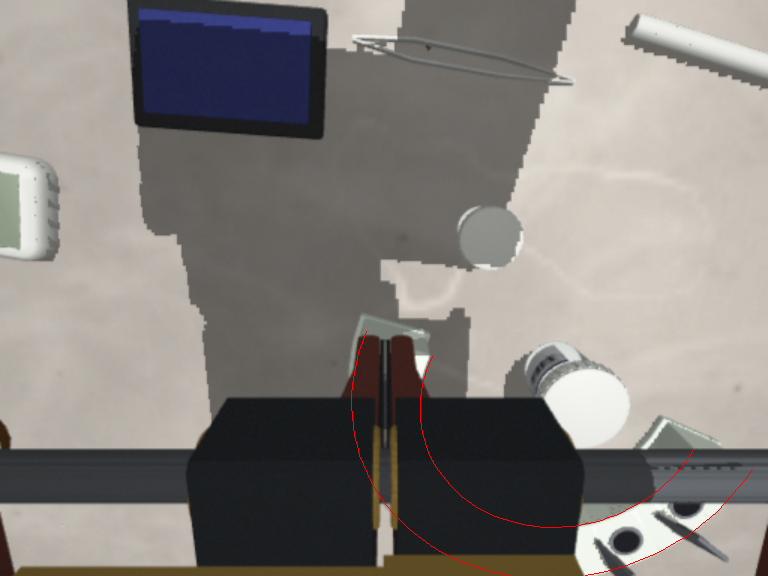

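```bash
python3 -m inch '[[[-40,0,0,0,0,0,0],[-80,1,20,0,0,0,0],[-92,1,60,0,0,0,0],[-92,1,97,0,0,0,0],[-92,1,97,0,0,0,0],[-92,1,97,0,0,0,0]]]'
python3 - <<'E'
from h import *
shift([543.2,-29.6,79])
E
```

```text
t: 4.55
ee_pos: [543.6, -29.9, 76.2]
orientation: [-0.001, -3.139, -0.0]
ft_force: [-0.4, -0.4, 0.4]
width: 0.1
grasp_force: 0.0
t 4.55 p [543.6 -29.9  76.2] F [-0.4 -0.4  0.4] q [-0.08  0.56  1.9   0.    0.69 -1.65] w 0.1
R [[-1.0, 0.001, -0.002], [0.001, 1.0, 0.0], [0.002, 0.0, -1.0]]
[543.2 -29.6  79. ] [ 0.4  0.3 -2.8]
```

```bash
python3 -m inch '[[[-5.5,1,1,0,0,0,0],[-11.5,2,3.5,0,0,0,0],[-17,3,6,0,0,0,0],[-22.5,5,8.5,0,0,0,0],[-28,7,10.5,0,0,0,0],[-33,9,11.5,0,0,0,0],[-33,9,11.5,0,0,0,0]]]'
```

```text
t: 5.25
ee_pos: [577.5, -20.7, 65.6]
orientation: [0.001, 3.141, -0.0]
ft_force: [0.1, -0.2, 0.3]
width: 0.5
grasp_force: 0.0
```

```bash
python3 -m inch '[[[0,0,0.4,0,0,0,0],[0,0,0.7,0,0,0,0],[0,0,0.7,0,0,0,0]]]'; python3 -m inch '[[[0,0,0.3,0,0,0,0],[0,0,0.5,0,0,0,0],[0,0,0.5,0,0,0,0]]]'
```

```text
t: 5.55
ee_pos: [576.4, -21.1, 64.9]
orientation: [-0.001, -3.141, 0.0]
ft_force: [-0.1, -0.8, 0.2]
width: 0.5
grasp_force: 0.0
t: 5.85
ee_pos: [576.5, -21.1, 64.6]
orientation: [-0.001, -3.141, 0.0]
ft_force: [-1.5, -1.1, 1.5]
width: 0.7
grasp_force: 0.9
```

```bash
python3 -m inch '[[[-5,2.5,-8,0,0,0,0],[-10.5,5,-14,0,0,0,0],[-15.5,8,-12,0,0,0,0],[-20,11.5,-9,0,0,0,0],[-24.5,15,-6,0,0,0,0],[-29,18.5,-3,0,0,0,0],[-33.5,22.5,-1,0,0,0,0],[-37,26.5,0,0,0,0,0],[-37,26.5,0,0,0,0,0]]]'
```

```text
t: 6.75
ee_pos: [613.4, 5.3, 64.5]
orientation: [-0.0, -3.14, 0.001]
ft_force: [-3.2, -2.9, 5.3]
width: 0.2
grasp_force: 2.5
```

```bash
python3 -m inch '[[[-4,4.5,-8,0,0,0,0],[-7.5,9,-14,0,0,0,0],[-11,14,-12,0,0,0,0],[-14,18.5,-9,0,0,0,0],[-16.5,23.5,-6,0,0,0,0],[-19,29,-3.5,0,0,0,0],[-21,34.5,-1.5,0,0,0,0],[-23,39.5,-0.4,0,0,0,0],[-23,39.5,-0.4,0,0,0,0]]]'
```

```text
t: 7.65
ee_pos: [636.8, 45.5, 64.7]
orientation: [-0.0, -3.141, 0.0]
ft_force: [-0.6, 0.3, -0.1]
width: 0.7
grasp_force: 0.0
```

```bash
python3 -m inch '[[[0,0,0.5,0,0,0,0],[0,0,0.5,0,0,0,0]]]'; python3 -m inch '[[[-1.5,5.5,-8,0,0,0,0],[-3,11.5,-14,0,0,0,0],[-4,17,-12,0,0,0,0],[-5,23,-9,0,0,0,0],[-5,28.5,-6,0,0,0,0],[-5.5,34.5,-3.5,0,0,0,0],[-5,40,-1.5,0,0,0,0],[-4.5,46,-0.2,0,0,0,0],[-4.5,46,-0.2,0,0,0,0]]]'
```

```text
t: 7.85
ee_pos: [636.9, 45.2, 64.6]
orientation: [0.002, 3.141, 0.001]
ft_force: [-0.3, 2.1, 1.8]
width: 0.5
grasp_force: 0.9
t: 8.75
ee_pos: [641.3, 91.5, 64.6]
orientation: [0.0, 3.142, -0.001]
ft_force: [0.2, 0.0, 1.5]
width: 0.5
grasp_force: 0.7
```

```bash
python3 -m inch '[[[1,5.5,-8,0,0,0,0],[1.5,11,-14,0,0,0,0],[3,16.5,-12,0,0,0,0],[4.5,22,-9,0,0,0,0],[6.5,27.5,-6,0,0,0,0],[8.5,33,-3.5,0,0,0,0],[11,38,-1.5,0,0,0,0],[14,43,0,0,0,0,0],[14,43,0,0,0,0,0]]]'
```

```text
t: 9.65
ee_pos: [627.2, 134.4, 64.6]
orientation: [0.0, 3.141, -0.0]
ft_force: [0.7, 1.1, 0.6]
width: 0.1
grasp_force: 0.4
```

Lid 7: the link to its start is (6,10). The sweep follows, then I lift clear.

```bash
python3 -m inch '[[[0,0,0.2,0,0,0,0],[3,5,-8,0,0,0,0],[6,10,-14,0,0,0,0],[9.5,14.5,-12,0,0,0,0],[13.5,19,-9,0,0,0,0],[17,23,-6,0,0,0,0],[21.5,27,-3.5,0,0,0,0],[26,31,-1.5,0,0,0,0],[30.5,34.5,0.2,0,0,0,0],[30.5,34.5,0.2,0,0,0,0]]]'
python3 -m inch '[[[0,0,-10,0,0,0,0],[0,0,-50,0,0,0,0],[0,0,-100,0,0,0,0],[0,0,-140,0,0,0,0],[-40,0,-160,0,0,0,0],[-80,0,-160,0,0,0,0],[-120,0,-160,0,0,0,0],[-150,0,-160,0,0,0,0],[-150,0,-160,0,0,0,0]]]'
python3 - <<'E'
from h import *
from workcell import optics
wrist('w3');
a=optics.get_image('top')['frame'][120:230,130:300];b=optics.get_image('side')['frame'][110:230,180:310]
cv2.imwrite('pics/ts.png',np.hstack([cv2.resize(a,(450,400),interpolation=2),cv2.resize(b,(350,400),interpolation=2)])[:,:,::-1])
E
```

```text
t: 10.65
ee_pos: [596.9, 168.8, 64.6]
orientation: [0.0, 3.141, -0.0]
ft_force: [1.2, -0.5, 0.5]
width: 0.3
grasp_force: 0.7
t: 11.55
ee_pos: [749.4, 168.0, 224.4]
orientation: [0.003, 3.14, 0.001]
ft_force: [-0.6, -0.9, 0.1]
width: 0.4
grasp_force: 0.0
```

View pics/w3.png

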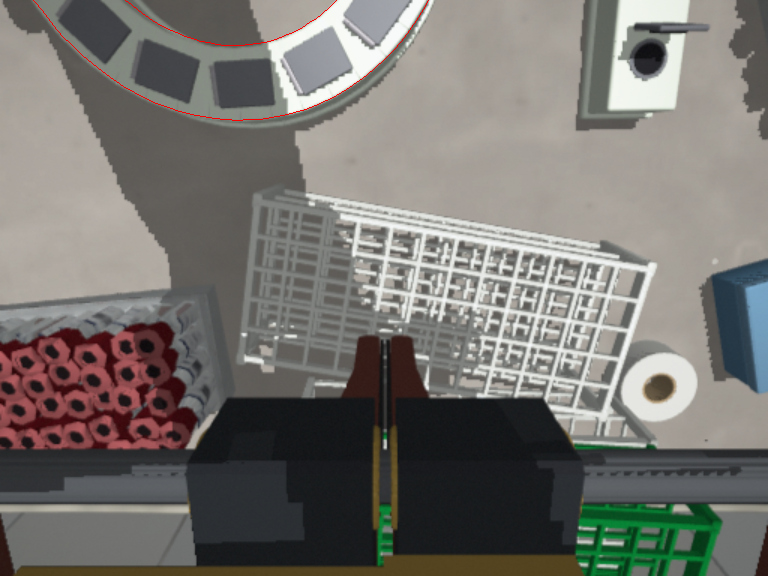

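View pics/ts.png

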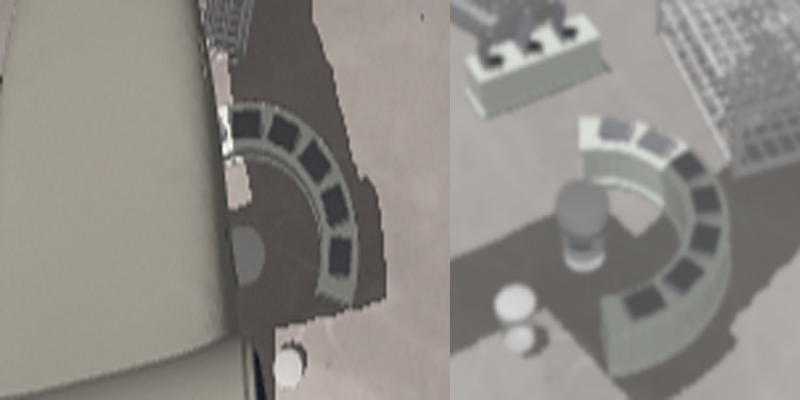

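The wrist, top and side views show all seven lids lying flat, with the rack still on its fitted outline and the cup standing. The straight rack's lids are still open and the hand is clear, so I'm handing it in.

```bash
python3 -c "
from workcell import ctrl;print(ctrl.close_job())"
```

```text
the job is handed in; nothing more can be done
None
```

I shut all seven lids of the horseshoe rack in order from the -y end and handed the job in at about 12 s. The final pictures show every lid flat, the rack, cup and straight rack's open lids undisturbed, and the hand clear; lid 1 took about 13 N, the others 5 N or less.

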